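# Set a bayonet vent cap to its bleed position and hold it

### The job

Pull the black dust cap up off its parking block (two sprung balls hold it, so it takes a firm pull), push its pinned plug down into the slotted collar of the vent pot against the spring, and twist it clockwise (seen from above) to the bleed position: halfway to the lock click, where the cap's bar lines up with the raised ribs on the collar. Never turn it on into the lock. Finish while still gripping the cap there, pushed in and at that angle - do not let go - and leave the nut, the shim and the sleeve where they are.

Things in the scene. Friction and masses are not known exactly. Their poses are not given: they have to be found in the camera images.
- cap: black dust cap, 0.12 kg, parked in the block at the start. Origin: centre of the plug's underside, z up its axis. Plug 30 mm diameter, 22 mm long, tapered foot; steel cross pin along x, 8 mm thick, 46 mm over its round ends, centre line 5 mm above the origin; flange 58 mm diameter, 22 to 28 mm above the origin. The same after a half turn about z.
- cap_bar (a point): middle of the top of the cap's grip bar, 58 mm above the cap's origin. The bar runs along the cap's x axis (parallel to the pin), 54 mm long, 14 mm wide along y, 30 mm tall.
- park: parking block, fixed: grey cast iron, 92 x 64 x 40 mm, origin at the centre of its underside, pocket in its top. The parked cap's flange rests on its top, bar along the block's x axis, cap origin 18 mm above the block's. A sprung ball in each end catches over the pin: a straight pull up of 10 to 20 N frees it within the first 10 mm; 25 mm up it is clear.
- pot: vent pot, fixed: rusty round pot with a galvanised bayonet collar, 86 mm diameter (foot 100 mm); origin at the centre of its underside. The cap turns clockwise only, seen from above, once its pin is below the collar's lip. The lock, where the pin clicks up into a notch, begins about 65 degrees round from the slots; stop at about 80 degrees.
- collar_top (a point): centre of the collar's top, 85 mm above the pot's origin. Bore 34 mm diameter, two slots 11 mm wide along the pot's x axis, reaching 28 mm from the centre. Lip 7 mm thick: the pin is below it when the cap's origin is over 16 mm below this point; the flange lands at 22 mm. A sprung plate pushes the plug up, from 2.5 N (origin 4 mm below) to 8 N.
- rib (a point): top of one of two raised ribs on the collar (radial, 10 x 4 mm, 5 mm tall, 33 to 43 mm from the centre, half a turn apart), 36 degrees (0.63 rad) clockwise of the slots seen from above: the bleed position of the cap's bar.
- nut: corroded hex nut lying flat, 53 mm over its corners, 24 mm high, origin at the centre of its underside; leave it alone
- shim: flat steel shim ring, 90 mm outside, 60 mm inside diameter, 5 mm thick, origin at the centre of its underside; leave it alone
- sleeve: yellow hard plastic sleeve standing upright, 44 mm in diameter, 55 mm high, origin at the centre of its underside; leave it alone

How it is judged:
By the outcome, as a careful person would: the job done as asked, in the order asked, and still so for the second after the job is handed in, while the arm keeps its last pose, push and grip.
It also fails if it takes over 48 s, if anything falls off the work surface, if the arm or the gripper's body presses on something with over 40 N, if the wrist force passes 120 N, or if a joint passes its speed limit or range.

### The arm

A 7-joint arm with a two-finger parallel gripper is mounted at the origin on the work surface. World frame = base frame: x ahead of the robot, y to its left, z up, the work surface at z = 0. Lengths are in m, angles in rad, forces in N, time in s.
With the tool pointing down it reaches from about 0.425 to 0.875 m from the base axis. Payload 8.4 kg.
Tool frame: the origin (TCP) lies on the centre line of the jaws, within the pads' length; the fingertips stand bot.tip_reach ahead of it and the grasp point (between the pads) lies 3 mm ahead of it (bot.tip_reach is the distance from the TCP to the fingertips, in m); z points along the fingers, y is the line along which they close (so a half turn about z gives the same grasp; the last joint's range is limited). The gripper opens to 85 mm and grips with 20 to 120 N. Pads are 22 mm wide; open, the fingers measure 114 mm over their backs; the gripper's body (76 mm by 85 mm) begins 54 mm behind the grasp point. The pads swing forward as they close: fully open they stand 13 mm farther back than shut.
Start: joints at [1.127, 0.333, 0.04, 1.465, -0.013, 1.343, -0.059], TCP at [0.22, -0.612, 0.253] pointing down, gripper open.
Joint ranges: [-2.58, 2.58], [-0.38, 2.09], [-1.3, 1.39], [0.25, 2.4], [-1.5, 4.64], [0.08, 2.09], [-2.65, 2.65]. Speed limits (rad/s): [2.22, 2.22, 2.79, 2.79, 3.14, 3.14, 3.14].

### API

Orientations are given as [roll, pitch, yaw] about the fixed x, y, z axes, in that order (R = Rz(yaw) Ry(pitch) Rx(roll)).
In Python, from workcell import bot gives the robot as it stands.
- The arm moves only by the tool creep_tool, called after "Call:" by a JSON object that holds its "api" and its "payload". Schema: {"type":"object","properties":{"increments":{"type":"array","items":{"type":"array","prefixItems":[{"type":"array","items":{"type":"number"},"minItems":3,"maxItems":3},{"type":"array","items":{"type":"number"},"minItems":3,"maxItems":3}],"minItems":2,"maxItems":2},"minItems":1,"maxItems":8},"aperture":{"type":"number"},"only":{"type":"string"},"quiet":{"type":"boolean"},"lines":{"type":"string"}},"required":["increments"],"additionalProperties":false}. increments is a list of rows, 1 to 8 of them, each written [[dx, dy, dz], [rx, ry, rz]]: dx, dy, dz in shares of the most that a row can go, 1 being 50 mm, then a rotation vector rx, ry, rz in fractions of the full range, 1 being pi rad; each row shifts and turns the commanded pose from where the row before left it, along the tool's axes as they then stand; what a row does not reach is not made up. A row lasts 1/10 s, in which the tool goes at most 0.05 m and 0.15 rad, less where a joint would pass 70% of its speed; a pose out of reach is approached as far as the arm can. aperture is the finger opening in m, set as the call begins (left out keeps the last). The fingers move at their own pace and stop on an object; the grip force is fixed at half the most. Time passes only in rows, so rows that do not move let the fingers close. The tool returns the time, the measured TCP pose, the force, the opening and the grip force at its end. only (a regular expression) keeps the lines of the reply that match it, lines (a string "A,B") keeps lines A to B, and quiet returns only ok. Shift and turn numbers lie between -1 and 1, and a call with a number outside is refused. Input that does not fit is refused with a message, and nothing moves.
- bot.get_obs(): the state, without advancing time (a new reading comes with each control period).
- bot.grab_frame(name): name is "side" or "top"; returns the picture (480x640x3 uint8, red, green, blue); there is no depth.
- bot.camera_params(name): a dict with "fx", "fy", "cx", "cy" (pixels), "rvec" (rotation vector, rad) and "tvec" (3), from world to camera coordinates, as OpenCV has them. Camera axes: x right, y down, z forward; pixel columns grow to the right and rows downward; lengths in m; the calibration is good to about 2 mm. A picture is of the moment at which its call begins. camera_params takes no time and is no camera call.
- bot.finish_job(): hands the job in; it is judged then, once.
The state is a dict: "time": time; "joint_positions": joint angles; "joint_vel": joint speeds; "joint_torque": joint torques, N m; "ee_pos": TCP position; "tcp_rot": TCP orientation; "contact_force": force on the tool from outside, world axes, zero at the start; "wrist_torque": the same for the moment, N m; "width": finger opening in m; "grasp_force": force on a finger pad.
Only numpy, scipy, OpenCV 4.12 (cv2) and the standard library are available. Lean on these libraries where they do the work, as an engineer would, in place of code of your own. Each camera call takes 0.05 s, during which the arm holds its last target. There are 200 camera calls.

## Working session

There is one attempt and no reset: what is moved stays moved. The work goes in short steps, Python scripts to look and compute and a tool call to move; the robot and the scene stay as the last step left them, time stands still between calls to the robot, and variables do not carry over. Pictures are saved under pics/ and viewed, at most 10 in all, crops included, and the job is handed in when it is done.

```bash
ls; mkdir -p pics
```

Create h.py:
```python
import numpy as np, cv2
from workcell import bot
def P(n):
    c=bot.camera_params(n);K=np.array([[c['fx'],0,c['cx']],[0,c['fy'],c['cy']],[0,0,1.]])
    R=cv2.Rodrigues(np.array(c['rvec'],float))[0];return K,R,np.array(c['tvec'],float).reshape(3)
def ray(n,uv):
    K,R,t=P(n);d=R.T@np.linalg.solve(K,[*uv,1.]);return -R.T@t,d
def atz(n,uv,z):
    o,d=ray(n,uv);return o+d*(z-o[2])/d[2]
def proj(n,X):
    K,R,t=P(n);x=(K@(R@np.atleast_2d(X).T+t[:,None])).T;return x[:,:2]/x[:,2:]
def tri(a,b):
    A=np.zeros((3,3));y=np.zeros(3)
    r=[]
    for n,uv in (('side',a),('top',b)):
        o,d=ray(n,uv);d/=np.linalg.norm(d);M=np.eye(3)-np.outer(d,d);A+=M;y+=M@o;r.append((M,o))
    X=np.linalg.solve(A,y);return X,[np.linalg.norm(M@(X-o)) for M,o in r]
def snap(n,f,crop=None,s=1):
    im=cv2.cvtColor(bot.grab_frame(n),cv2.COLOR_RGB2BGR);cv2.imwrite(f'pics/{f}_full.png',im)
    if crop: x,y,w,h=crop; im=im[y:y+h,x:x+w]
    cv2.imwrite(f'pics/{f}.png',cv2.resize(im,None,fx=s,fy=s,interpolation=cv2.INTER_CUBIC))
```

Run:
```python
from h import *
snap('top','t0');snap('side','s0')
for n in('top','side'):
    K,R,t=P(n);print(n,K[0,0],-R.T@t,R[2])
print(bot.tip_reach,bot.get_obs())
```

```text
pics
workcell.py
top 562.8583126256824 [0.42665871 0.00717793 1.26967441] [ 0.15591355 -0.01085305 -0.98771108]
side 502.1015211184164 [0.17648093 0.91016309 0.65032399] [ 0.37408585 -0.78322171 -0.49661205]
0.022 {'time': 0.1, 'joint_positions': array([ 1.12680408,  0.33379722,  0.03988733,  1.46617506, -0.01336707,
        1.34330278, -0.05847895]), 'joint_vel': array([ 0.00028035, -0.00165175,  0.00138186, -0.00354308, -0.00043839,
        0.00041263, -0.0012932 ]), 'joint_torque': array([ 5.09505640e-03, -6.60021901e+01,  1.37138553e+00, -4.06476152e+01,
        1.71989476e-02,  9.00539802e-03, -3.73674467e-06]), 'ee_pos': array([ 0.2195334 , -0.61140381,  0.25254201]), 'tcp_rot': array([-3.14018154e+00,  1.29648436e-04,  3.44792091e-01]), 'contact_force': array([-0.97878143,  0.11954929, -0.04874764]), 'wrist_torque': array([0.01526663, 0.0213639 , 0.00829281]), 'grasp_force': 0.0, 'width': 0.0854765203882546}
```

View pics/t0.png

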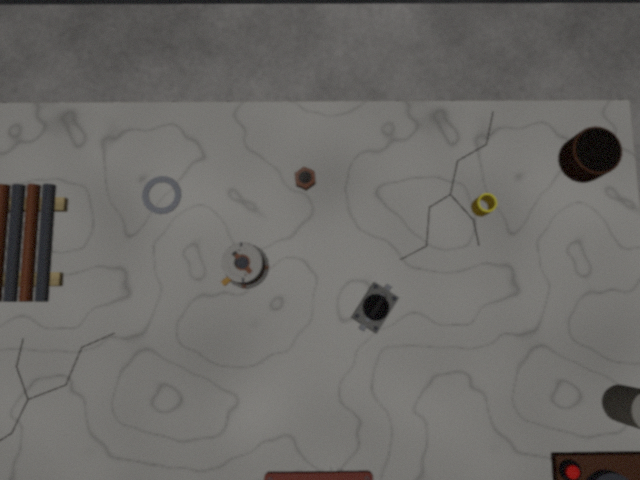

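View pics/s0.png

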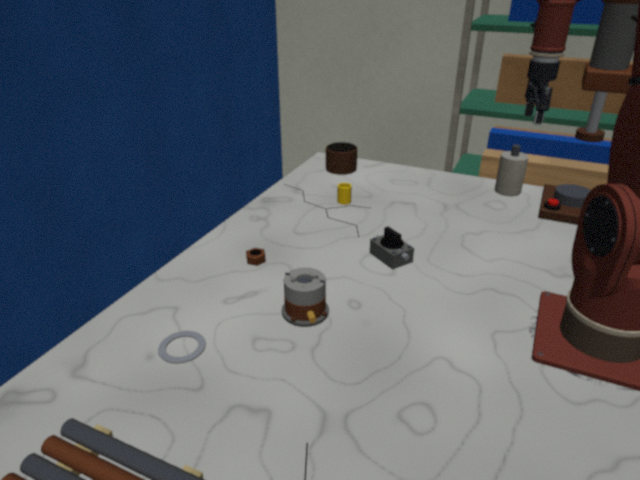

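The top view shows the pot at about (243,263), the block with the cap at (375,307), the nut at (305,178), the shim at (162,195) and the sleeve at (485,204). In the side view the pot is at (305,297) and the cap at (392,240). Next I'll enlarge crops of both.

Run:
```python
import cv2,numpy as np
def c(f,x,y,w,h,W,H):
    return cv2.resize(np.clip(cv2.imread(f'pics/{f}_full.png' if 0 else f'pics/{f}.png')[y:y+h,x:x+w].astype(float)*1.6,0,255).astype('uint8'),(W,H),interpolation=cv2.INTER_CUBIC)
g=np.vstack([np.hstack([c('t0',205,228,80,60,400,300),c('t0',335,277,80,60,400,300)]),np.hstack([c('s0',265,263,80,60,400,300),c('s0',352,218,80,60,400,300)])])
for k in range(0,800,50): g[::,k][::6]=(0,255,0)
for k in range(0,600,50): g[k][::6]=(0,255,0)
cv2.imwrite('pics/g1.png',g)
```

```text
(no output)
```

View pics/g1.png

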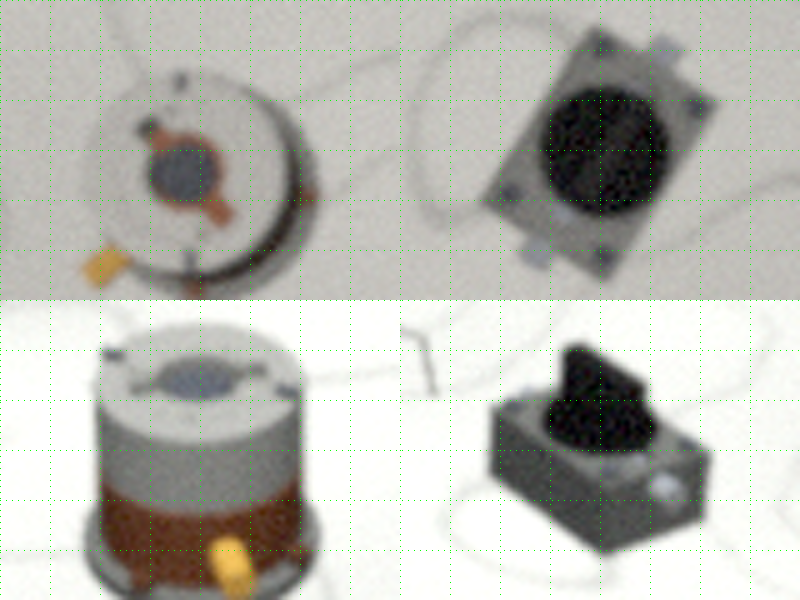

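The crops (5x) show ribs in the top view at (181,81) and (190,258), a slot line from (150,128) to (222,212), and the bore at (185,170). In the side view the ribs are at (112,355) and (287,391), and the bore at (198,381). The block's top corners in the top view are (598,27), (717,102), (608,280) and (487,200). In the side view I can read its left corner at (490,407), right (711,458), and the bar's top end at (575,345).

Create fit.py:
```python
from h import *
from scipy.optimize import least_squares
T1=lambda u,v:(205+u/5-.4,228+v/5-.4)
T2=lambda u,v:(335+(u-400)/5-.4,277+v/5-.4)
S1=lambda u,v:(265+u/5-.4,263+(v-300)/5-.4)
S2=lambda u,v:(352+(u-400)/5-.4,218+(v-300)/5-.4)
def fit(obs,x0,freez=True):
    def r(p):
        out=[]
        for n,m,uv in obs:
            c,s=np.cos(p[3]),np.sin(p[3]);X=[p[0]+c*m[0]-s*m[1],p[1]+s*m[0]+c*m[1],p[2]+m[2]]
            out+=list(proj(n,X)[0]-uv)
        return np.array(out)
    q=least_squares(r,x0);return q.x,q.fun.reshape(-1,2).round(1)
```

Run:
```python
from fit import *
a,b=T1(181,81),T1(190,258);A,B=S1(112,355),S1(287,391)
for s,t in((A,a),(A,b),(B,a),(B,b)): print(tri(s,t))
print('bore',tri(S1(198,381),T1(185,170)),'slot',[atz('top',T1(*p),.085) for p in((150,128),(222,212))])
c=[T2(*p) for p in((598,27),(717,102),(608,280),(487,200))]
print('blk',[atz('top',p,.04).round(4) for p in c])
for s in(S2(490,407),S2(711,458)): print([(tri(s,p)[0].round(3),np.round(tri(s,p)[1],3)) for p in c])
```

```text
(array([0.59565198, 0.16057273, 0.08589686]), [np.float64(0.0008445238339460484), np.float64(0.0008445238339460931)])
(array([0.55129143, 0.16915051, 0.09900053]), [np.float64(0.035715829785581944), np.float64(0.03571582978558192)])
(array([0.56140101, 0.14952927, 0.08023415]), [np.float64(0.035583079093646684), np.float64(0.03558307909364682)])
(array([0.52003263, 0.15552156, 0.08659236]), [np.float64(0.0003568824729667498), np.float64(0.0003568824729668792)])
bore (array([0.55781301, 0.15868613, 0.08266762]), [np.float64(0.0005816003611375743), np.float64(0.0005816003611377478)]) slot [array([0.57499062, 0.1731967 , 0.085     ]), array([0.53910362, 0.14236768, 0.085     ])]
blk [array([ 0.515, -0.126,  0.04 ]), array([ 0.482 , -0.1771,  0.04  ]), array([ 0.406 , -0.1277,  0.04  ]), array([ 0.4406, -0.0761,  0.04  ])]
[(array([ 0.517, -0.126,  0.038]), array([0.002, 0.002])), (array([ 0.507, -0.173,  0.015]), array([0.026, 0.026])), (array([ 0.457, -0.107,  0.063]), array([0.053, 0.053])), (array([ 0.468, -0.064,  0.08 ]), array([0.029, 0.029]))]
[(array([ 0.464, -0.137,  0.026]), array([0.053, 0.053])), (array([ 0.453, -0.19 , -0.006]), array([0.031, 0.031])), (array([ 0.407, -0.128,  0.035]), array([0.001, 0.001])), (array([ 0.419, -0.08 ,  0.061]), array([0.022, 0.022]))]
```

Ribs, bore and slots agree: pot at about (0.558, 0.158), yaw about 40°. The block is at (0.461, -0.127), yaw about -33.4°. Next I'll check the bar height and overlay the models.

Create ov.py:
```python
from h import *
def mk(o,yaw,pts):
    c,s=np.cos(yaw),np.sin(yaw);return np.array([[o[0]+c*x-s*y,o[1]+s*x+c*y,o[2]+z] for x,y,z in pts])
def circ(r,z):return [(r*np.cos(a),r*np.sin(a),z) for a in np.linspace(0,2*np.pi,40,endpoint=False)]
bar=[(x,y,.058) for x in(-.027,.027) for y in(-.007,.007)]
cap=bar+circ(.029,.028)
park=[(x,y,.04) for x in(-.046,.046) for y in(-.032,.032)]
pot=circ(.043,.085)+circ(.017,.085)+[(s*x*np.cos(a),s*x*np.sin(a),z) for s in(1,-1) for a,x,z in((0,.028,.085),(-np.radians(36),.033,.09),(-np.radians(36),.043,.09))]
def tile(n,f,box,objs,gain,W=400,H=300):
    x,y,w,h=box;im=cv2.imread(f'pics/{f}.png')[y:y+h,x:x+w].astype(float)*gain
    k=W/w;im=cv2.resize(np.clip(im,0,255).astype('uint8'),(W,H),interpolation=cv2.INTER_CUBIC);raw=im.copy()
    for pts in objs:
        for u,v in proj(n,pts):
            cv2.circle(im,(int(round((u-x+.5)*k)),int(round((v-y+.5)*k))),1,(0,0,255),-1)
    return im
```

Run:
```python
from ov import *
p=(.5578,.158,0);k=(.461,-.127,0);yk=np.radians(-33.4);yp=np.radians(40)
co=[mk(k,yk,park),mk((k[0],k[1],.018),yk,cap)];po=[mk(p,yp,pot)]
g=np.vstack([np.hstack([tile('top','t0',(205,228,80,60),po,1.6),tile('top','t0',(345,284,60,45),co,4)]),np.hstack([tile('side','s0',(265,263,80,60),po,1.6),tile('side','s0',(362,222,60,45),co,2)])])
cv2.imwrite('pics/g2.png',g)
```

```text
(no output)
```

View pics/g2.png

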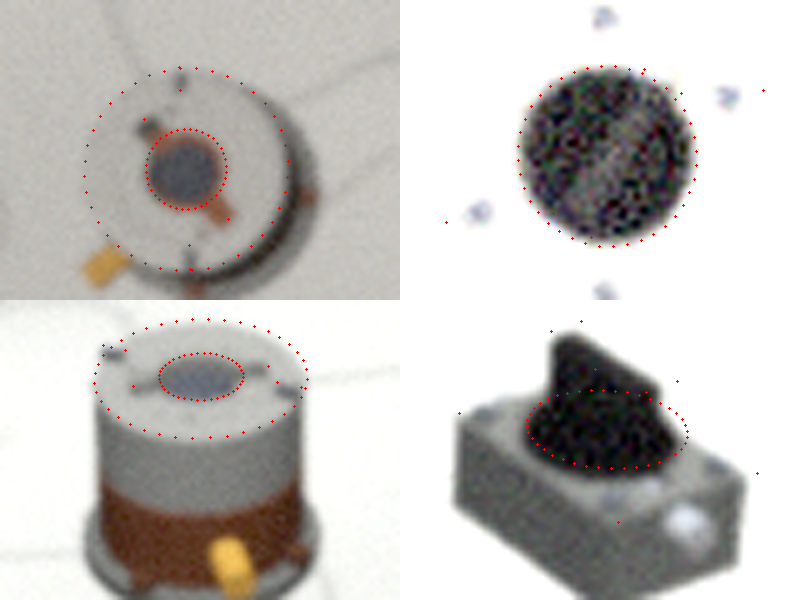

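The overlay fits the top view within half a pixel. The side camera has a constant offset of about 1 px (its calibration). Relative heights agree, so the bar top is at about z=0.076. Moving over the cap.

The manual's scale: shifts go in shares of 50 mm and turns go in shares of pi rad. Converting my numbers, 0.0326 m is 0.652, -0.0312 m is -0.624.

Call:
{"api": "creep_tool", "payload": {"increments": [[[0.652, -0.624, 0], [0, 0, 0]], [[0.652, -0.624, 0], [0, 0, 0]], [[0.652, -0.624, 0], [0, 0, 0]], [[0.652, -0.624, 0], [0, 0, 0]], [[0.652, -0.624, 0], [0, 0, 0]], [[0.652, -0.624, 0], [0, 0, 0]], [[0.652, -0.624, 0], [0, 0, 0]], [[0.652, -0.624, 0], [0, 0, 0]]], "aperture": 0.085}}

```text
time: 0.9
ee_pos: [0.3811, -0.2868, 0.2532]
tcp_rot: [3.142, 0.0, 0.345]
contact_force: [-0.8, -0.1, -0.7]
width: 0.0853
grasp_force: 0.0
```

Call:
{"api": "creep_tool", "payload": {"increments": [[[0.652, -0.624, 0], [0, 0, 0]], [[0.652, -0.624, 0], [0, 0, 0]], [[0.652, -0.624, 0], [0, 0, 0]], [[0.652, -0.624, 0], [0, 0, 0]], [[0, 0, 0], [0, 0, 0.0369]], [[0, 0, 0], [0, 0, 0.0369]], [[0, 0, 0], [0, 0, 0.0369]], [[0, 0, 0], [0, 0, 0.0369]]]}}

```text
time: 1.7
ee_pos: [0.4611, -0.127, 0.253]
tcp_rot: [-3.141, 0.001, -0.124]
contact_force: [-0.6, -0.1, -0.7]
width: 0.0853
grasp_force: 0.0
```

Call:
{"api": "creep_tool", "payload": {"increments": [[[0, 0, 0], [0, 0, 0.0369]], [[0, 0, 0], [0, 0, 0.0369]], [[0, 0, 0], [0, 0, 0.0369]], [[0, 0, 0], [0, 0, 0.0369]], [[0, 0, 0.8], [0, 0, 0]], [[0, 0, 0.8], [0, 0, 0]], [[0, 0, 0], [0, 0, 0]]]}}

```text
time: 2.4
ee_pos: [0.458, -0.1265, 0.1688]
tcp_rot: [3.139, 0.008, -0.583]
contact_force: [-1.0, 0.7, -0.7]
width: 0.0848
grasp_force: 0.0
```

```bash
python3 -c "
from h import *
o=bot.get_obs();print(o['ee_pos'],o['tcp_rot'],o['contact_force'],o['joint_positions'])"
```

```text
[ 0.45800992 -0.12646709  0.16876345] [ 3.1392883   0.00832314 -0.58308319] [-0.97760748  0.70986063 -0.68706971] [ 0.58344977  0.07520159 -0.42063251  1.96000242  0.03263707  1.1216748
 -2.00442958]
```

Scaled: 0.02 m is 0.4.

Call:
{"api": "creep_tool", "payload": {"increments": [[[0, 0, 0.4], [0, 0, 0]], [[0, 0, 0.4], [0, 0, 0]], [[0, 0, 0], [0, 0, 0]], [[0, 0, 0], [0, 0, 0]]]}}

```text
time: 2.8
ee_pos: [0.4619, -0.1272, 0.1348]
tcp_rot: [-3.141, -0.001, -0.583]
contact_force: [-0.4, -0.7, 0.6]
width: 0.0852
grasp_force: 0.0
```

Run:
```python
from ov import *
o=bot.get_obs();print(o['ee_pos'],o['tcp_rot'])
bot.grab_frame
snap('top','t1');snap('side','s1')
tp=[o['ee_pos']+[0,0,-.009]]
k=(.461,-.127,0);yk=np.radians(-33.4)
co=[mk(k,yk,park),mk((k[0],k[1],.018),yk,cap),np.array(tp)]
g=np.hstack([tile('top','t1',(335,267,80,80),co,2,400,400),tile('side','s1',(342,180,80,80),co,2,400,400)])
cv2.imwrite('pics/g3.png',g)
```

```text
[ 0.46188289 -0.12723099  0.13481118] [-3.14132013e+00 -6.03606754e-04 -5.83153028e-01]
```

View pics/g3.png

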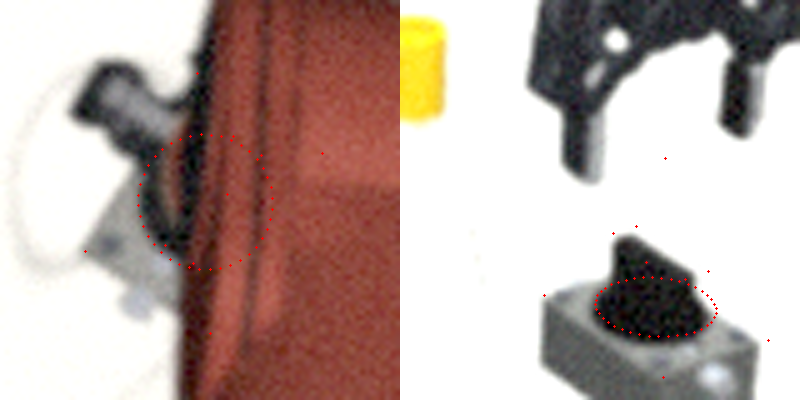

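The side view shows both fingers straddling the bar: tips at (585,183) and (740,138), the bar midway between them. Their offset from the projection matches the camera's. Descending and gripping.

Scaled: 0.02 m is 0.4, 0.012 m is 0.24.

Call:
{"api": "creep_tool", "payload": {"increments": [[[0, 0, 0.4], [0, 0, 0]], [[0, 0, 0.4], [0, 0, 0]], [[0, 0, 0.24], [0, 0, 0]], [[0, 0, 0.2], [0, 0, 0]], [[0, 0, 0], [0, 0, 0]], [[0, 0, 0], [0, 0, 0]]], "aperture": 0.05}}

```text
time: 3.5
ee_pos: [0.4617, -0.1272, 0.0719]
tcp_rot: [-3.141, -0.0, -0.583]
contact_force: [-0.4, 0.1, -0.1]
width: 0.0498
grasp_force: 0.0
```

Call:
{"api": "creep_tool", "payload": {"increments": [[[0, 0, 0], [0, 0, 0]], [[0, 0, 0], [0, 0, 0]], [[0, 0, 0], [0, 0, 0]], [[0, 0, 0], [0, 0, 0]], [[0, 0, 0], [0, 0, 0]], [[0, 0, 0], [0, 0, 0]], [[0, 0, 0], [0, 0, 0]], [[0, 0, 0], [0, 0, 0]]], "aperture": 0.0}}

```text
time: 4.3
ee_pos: [0.4618, -0.1273, 0.072]
tcp_rot: [-3.141, -0.001, -0.583]
contact_force: [-1.0, 0.5, 6.6]
width: 0.0125
grasp_force: 59.2
```

Run:
```python
from ov import *
snap('side','s2')
co=[]
cv2.imwrite('pics/g4.png',tile('side','s2',(342,190,80,80),co,2.5,600,600))
```

```text
(no output)
```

View pics/g4.png

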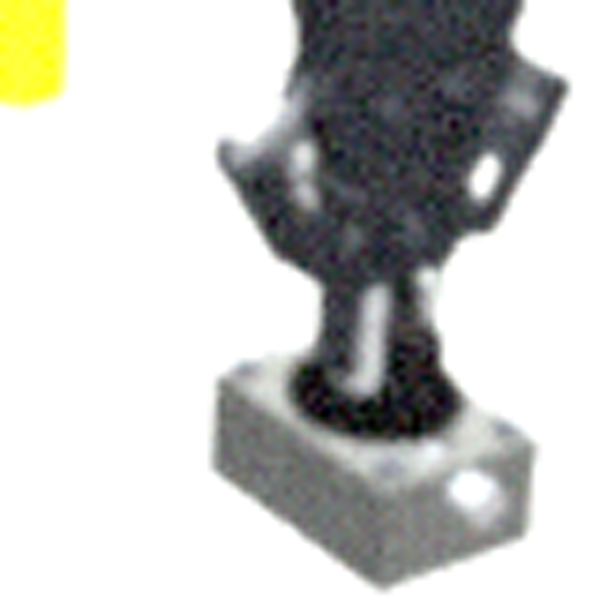

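The fingers are closed on the bar at (370,340), just above the flange. Pulling straight up.

Scaled: -0.004 m is -0.08.

Call:
{"api": "creep_tool", "payload": {"increments": [[[0, 0, -0.08], [0, 0, 0]], [[0, 0, -0.08], [0, 0, 0]], [[0, 0, -0.08], [0, 0, 0]], [[0, 0, -0.08], [0, 0, 0]]]}}

```text
time: 4.75
ee_pos: [0.4616, -0.1272, 0.088]
tcp_rot: [-3.141, -0.001, -0.583]
contact_force: [-0.3, -0.1, -1.0]
width: 0.0134
grasp_force: 59.8
```

Call:
{"api": "creep_tool", "payload": {"increments": [[[0, 0, -0.16], [0, 0, 0]], [[0, 0, -0.2], [0, 0, 0]], [[0, 0, -0.4], [0, 0, 0]], [[0, 0, -0.8], [0, 0, 0]], [[0, 0, -0.8], [0, 0, 0]], [[0, 0, -0.4], [0, 0, 0]], [[0, 0, 0], [0, 0, 0]], [[0, 0, 0], [0, 0, 0]]]}}

```text
time: 5.55
ee_pos: [0.4613, -0.1271, 0.2256]
tcp_rot: [-3.141, -0.001, -0.583]
contact_force: [-0.1, 0.3, -1.2]
width: 0.0129
grasp_force: 59.9
```

Run:
```python
from ov import *
o=bot.get_obs();print(o['ee_pos'],o['tcp_rot'],o['width'],o['contact_force'])
snap('side','s3')
e=o['ee_pos'];u,v=proj('side',[e])[0].astype(int);print(u,v)
k=(e[0],e[1],e[2]-.054);co=[mk(k,o['tcp_rot'][2],circ(.029,.022)+circ(.029,.028)+circ(.015,.004)+[(-.023,0,.005),(.023,0,.005)])]
cv2.imwrite('pics/g5.png',tile('side','s3',(u-40,v-20,80,80),co,2.5,600,600))
```

```text
[ 0.46128091 -0.12705374  0.22562944] [-3.14149827e+00 -7.82855838e-04 -5.83146886e-01] 0.012879731271429327 [-0.13118921  0.27799067 -1.16187769]
397 171
```

View pics/g5.png

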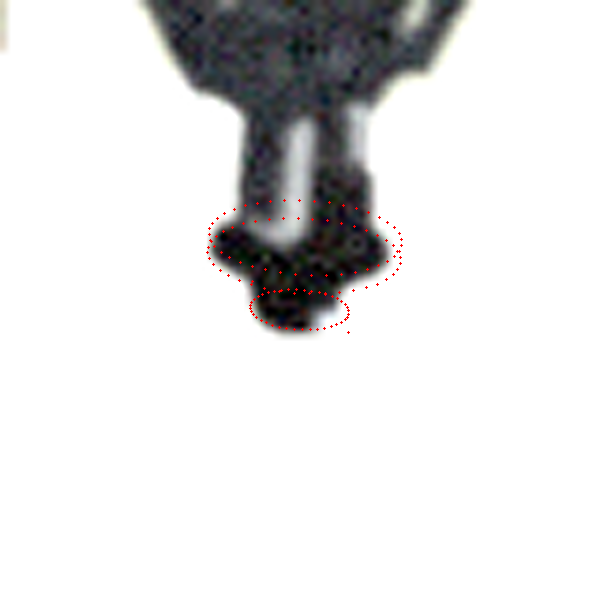

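The cap is free and held. Its flange at (298,248) and steel pin end at (325,312) match the model up to the usual camera offset. Moving over the pot and turning the bar to the slots.

Scaled: -0.0416 m is -0.832, -0.0109 m is -0.218, -0.128 rad / 3.1416 = -0.0407.

Call:
{"api": "creep_tool", "payload": {"increments": [[[-0.218, -0.832, 0], [0, 0, 0]], [[-0.218, -0.832, 0], [0, 0, 0]], [[-0.218, -0.832, 0], [0, 0, 0]], [[-0.218, -0.832, 0], [0, 0, 0]], [[-0.218, -0.832, 0], [0, 0, 0]], [[-0.218, -0.832, 0], [0, 0, 0]], [[-0.218, -0.832, 0], [0, 0, 0]], [[0, 0, 0], [0, 0, -0.0407]]]}}

```text
time: 6.4
ee_pos: [0.5569, 0.1652, 0.2237]
tcp_rot: [-3.139, 0.004, -0.448]
contact_force: [0.1, 0.3, -1.1]
width: 0.0127
grasp_force: 59.8
```

Call:
{"api": "creep_tool", "payload": {"increments": [[[0, 0, 0], [0, 0, -0.0407]], [[0, 0, 0], [0, 0, -0.0407]], [[0, 0, 0], [0, 0, -0.0407]], [[0, 0, 0], [0, 0, -0.0407]], [[0, 0, 0], [0, 0, -0.0407]], [[0, 0, 0], [0, 0, -0.0407]], [[0, 0, 0], [0, 0, -0.0407]], [[0, 0, 0], [0, 0, -0.0407]]]}}

```text
time: 7.2
ee_pos: [0.5572, 0.1578, 0.2236]
tcp_rot: [-3.14, 0.002, 0.574]
contact_force: [1.2, -1.2, -0.8]
width: 0.0128
grasp_force: 59.8
```

Call:
{"api": "creep_tool", "payload": {"increments": [[[0, 0, 0], [0, 0, -0.0411]], [[0, 0, 0.6], [0, 0, 0]], [[0, 0, 0.6], [0, 0, 0]], [[0, 0, 0], [0, 0, 0]], [[0, 0, 0], [0, 0, 0]]]}}

```text
time: 7.7
ee_pos: [0.5573, 0.158, 0.1648]
tcp_rot: [-3.14, 0.002, 0.698]
contact_force: [0.5, 1.2, -1.0]
width: 0.0131
grasp_force: 59.8
```

Run:
```python
from ov import *
o=bot.get_obs();print(o['ee_pos'],o['tcp_rot'],o['width'],o['contact_force'])
e=o['ee_pos'];k=(e[0],e[1],e[2]-.054)
mod=[mk(k,o['tcp_rot'][2],circ(.029,.022)+circ(.015,.004)+[(-.023,0,.005),(.023,0,.005)]),mk((.5578,.158,0),np.radians(40),pot)]
snap('side','s4');snap('top','t4')
g=np.hstack([tile('side','s4',(262,225,80,100),mod,2.2,400,500),tile('top','t4',(200,215,80,100),mod,2,400,500)])
cv2.imwrite('pics/g6.png',g)
```

```text
[0.55733148 0.15795365 0.16477604] [-3.13992358e+00  1.83101638e-03  6.98196813e-01] 0.013094601552867157 [ 0.50277856  1.18678537 -1.03233368]
```

View pics/g6.png

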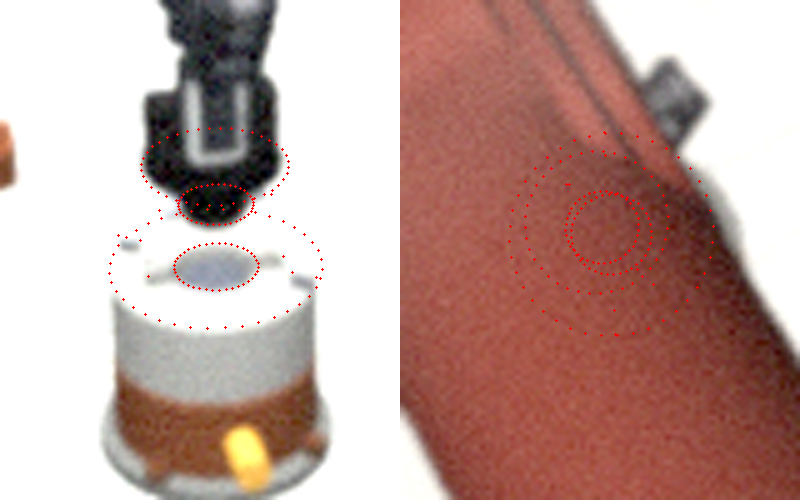

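The side view shows the plug foot at (212,207) directly above the bore (215,269), with the pin along the slots. Lowering carefully.

Scaled: 0.012 m is 0.24, 0.0004 m is 0.008.

Call:
{"api": "creep_tool", "payload": {"increments": [[[0.008, 0.006, 0.24], [0, 0, 0]], [[0, 0, 0.24], [0, 0, 0]], [[0, 0, 0.06], [0, 0, 0]], [[0, 0, 0.06], [0, 0, 0]], [[0, 0, 0], [0, 0, 0]]]}}

```text
time: 8.3
ee_pos: [0.5583, 0.1579, 0.1351]
tcp_rot: [-3.141, 0.0, 0.698]
contact_force: [-1.6, -1.6, 1.5]
width: 0.0129
grasp_force: 60.1
```

```bash
python3 -c "
from h import *
o=bot.get_obs();print(o['ee_pos'],o['tcp_rot'],o['contact_force'],o['wrist_torque'])"
```

```text
[0.55834592 0.15794641 0.13510657] [-3.14129281e+00  4.75865803e-04  6.97796435e-01] [-1.56397952 -1.57535787  1.48303137] [-0.07051081  0.23977162  0.02484349]
```

The force is 2.5 N above baseline, exactly the spring's start. The plug is in the bore.

Scaled: 0.003 m is 0.06.

Call:
{"api": "creep_tool", "payload": {"increments": [[[0, 0, 0.06], [0, 0, 0]], [[0, 0, 0.06], [0, 0, 0]], [[0, 0, 0], [0, 0, 0]]]}}

```text
time: 8.6
ee_pos: [0.5587, 0.1583, 0.1294]
tcp_rot: [3.142, -0.001, 0.698]
contact_force: [-0.1, 0.1, 2.6]
width: 0.0129
grasp_force: 60.4
```

Call:
{"api": "creep_tool", "payload": {"increments": [[[0, 0, 0.06], [0, 0, 0]], [[0, 0, 0.06], [0, 0, 0]], [[0, 0, 0.04], [0, 0, 0]], [[0, 0, 0], [0, 0, 0]]]}}

```text
time: 9.0
ee_pos: [0.5588, 0.1583, 0.1213]
tcp_rot: [-3.142, -0.001, 0.698]
contact_force: [-0.7, 1.5, 5.4]
width: 0.0128
grasp_force: 60.7
```

Scaled: 0.0025 m is 0.05.

Call:
{"api": "creep_tool", "payload": {"increments": [[[0, 0, 0.05], [0, 0, 0]], [[0, 0, 0], [0, 0, 0]], [[0, 0, 0], [0, 0, 0]]]}}

```text
time: 9.3
ee_pos: [0.5588, 0.1583, 0.1191]
tcp_rot: [3.142, -0.001, 0.698]
contact_force: [-0.2, 0.9, 4.9]
width: 0.0133
grasp_force: 60.8
```

About 20 mm down, with lateral force near zero. Starting the clockwise twist.

Scaled: 0.08 rad / 3.1416 = 0.0255.

Call:
{"api": "creep_tool", "payload": {"increments": [[[0, 0, 0], [0, 0, 0.0255]], [[0, 0, 0], [0, 0, 0.0255]], [[0, 0, 0], [0, 0, 0.0255]], [[0, 0, 0], [0, 0, 0]]]}}

```text
time: 9.7
ee_pos: [0.5589, 0.1579, 0.1192]
tcp_rot: [3.141, -0.001, 0.455]
contact_force: [-0.2, 0.5, 6.6]
width: 0.013
grasp_force: 60.8
```

```bash
python3 -c "
from h import *
o=bot.get_obs();print(o['ee_pos'],o['tcp_rot'],o['contact_force'],o['wrist_torque'])"
```

```text
[0.55892659 0.15785633 0.11919648] [ 3.14101392e+00 -7.79010399e-04  4.54727867e-01] [-0.24403211  0.49138257  6.61489072] [-0.02615493  0.07036316 -0.01178369]
```

Scaled: 0.067 rad / 3.1416 = 0.0213.

Call:
{"api": "creep_tool", "payload": {"increments": [[[0, 0, 0], [0, 0, 0.0255]], [[0, 0, 0], [0, 0, 0.0255]], [[0, 0, 0], [0, 0, 0.0255]], [[0, 0, 0], [0, 0, 0.0255]], [[0, 0, 0], [0, 0, 0.0213]], [[0, 0, 0], [0, 0, 0]], [[0, 0, 0], [0, 0, 0]]]}}

```text
time: 10.4
ee_pos: [0.5589, 0.1577, 0.1192]
tcp_rot: [3.141, -0.001, 0.07]
contact_force: [-0.6, -0.9, 6.3]
width: 0.013
grasp_force: 60.8
```

Run:
```python
from ov import *
o=bot.get_obs();print(o['ee_pos'],o['tcp_rot'],o['contact_force'],o['wrist_torque'])
e=o['ee_pos'];k=(e[0],e[1],e[2]-.054)
snap('side','s5');snap('top','t5')
L=mk(k,o['tcp_rot'][2],[(x,0,.025) for x in(-.048,-.044,.044,.048)])
g=np.hstack([tile('side','s5',(262,235,80,80),[L],2.,400,400),tile('top','t5',(200,215,80,80),[L],2,400,400)])
cv2.imwrite('pics/g7.png',g)
```

```text
[0.5589411  0.1576957  0.11916637] [ 3.14115606e+00 -8.48491990e-04  7.03273802e-02] [-0.56996658 -0.928525    6.32135586] [-0.07259078  0.0493867  -0.03514056]
```

View pics/g7.png

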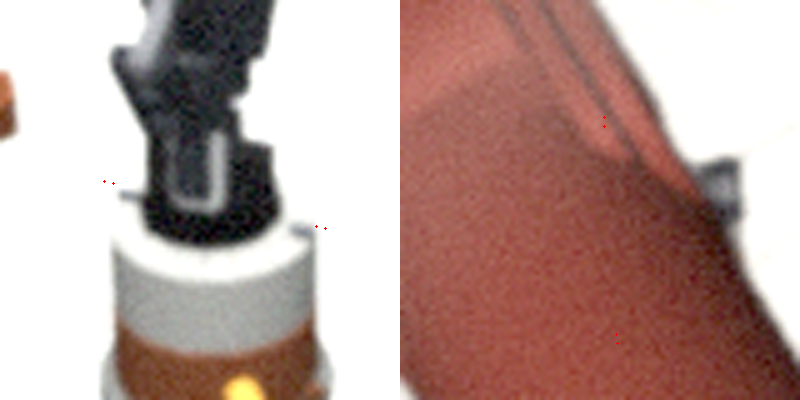

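The side view shows the cap in the collar, its flange just above the rim. The ribs at (130,195) and (303,232) are in line with the bar, and the torque is near zero. Handing in.

```bash
python3 -c "
from workcell import bot
print(bot.finish_job())"
```

```text
the job is handed in; nothing more can be done
None
```

I handed the job in with the arm still gripping the cap, pushed about 20 mm into the collar and turned 36° clockwise, so its bar lines up with the ribs and is well short of the lock; the nut, shim and sleeve were not touched, it took about 10.5 s, and the hand-in returned no verdict.

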